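# Screw the last leg onto the upturned footstool

### The job

The upturned footstool still lacks one leg: take the loose leg that is as long as the three already fitted and set it upright on the bare threaded mounting plate. Resting on the thread, turn it backward (counter-clockwise from above) until you feel it drop into the start of the thread, then screw it forward until its collar is fully home, flush on the plate, and let go. Leave the shorter leg and all the other things where they are.

Things in the scene. Friction and masses are not known exactly. Their poses are not given: they have to be found in the camera images.
- leg_center (a point): the loose leg to fit: turned wooden screw-on leg, 120 mm long, as long as the fitted ones, standing foot up on its wide end. Point on its axis half-way up, 60 mm above the lower end; z to the foot. Grip it at the straight ankle, 42 mm across, 70 to 112 mm above the lower end (any yaw); lower 26 mm: collar 56 mm across; between: up to 51 mm across. About 0.16 kg.
- short_leg_center (a point): the wrong leg, left over from another piece: same shape but only 85 mm long, also standing foot up on the table. Point on its axis half-way up, 42.5 mm above its lower end.
- mount_face (a point): centre of the upper face of the one bare mounting plate (steel, 72 mm square, 4 mm thick), at a corner of the upturned footstool, 58 mm above the table; which corner changes. z up. A threaded aluminium boss stands round this point: 21 mm high, coned nose, core 34 mm across, ridges 41 mm across. Right-hand thread, three starts 120 degrees apart, 18 mm of travel per turn.
- stool: the upturned pine footstool, firm on a black mat. Origin on the table under its centre; board 240 mm along its x, 300 mm along its y, upper side 32 mm up; two battens along x reach 54 mm up at y = -105 and +105 mm. The four plates sit on them at x = -75 or +75 mm, y = -105 or +105 mm.
- fitted1: one of the three legs already screwed on at the other corners of the stool. Origin under its mounting plate, 54 mm above the table; the leg ends 124 mm above the origin. Fixed.
- fitted2: one of the three legs already screwed on at the other corners of the stool. Origin under its mounting plate, 54 mm above the table; the leg ends 124 mm above the origin. Fixed.
- fitted3: one of the three legs already screwed on at the other corners of the stool. Origin under its mounting plate, 54 mm above the table; the leg ends 124 mm above the origin. Fixed.
- drill: bystander: a cordless drill lying on its side, about 230 x 210 x 64 mm, origin under its motor.
- hammer: bystander: a hammer lying flat, 280 mm long, origin under its middle.
- screwdriver: bystander: a screwdriver, 190 mm long, lying on the stool's board between the battens; origin under its middle.
- glue: bystander: a white bottle of wood glue, 64 mm across, 170 mm tall, origin under it.
- screw_tin: bystander: an open steel tin of screws, 96 mm across, 45 mm tall, origin under it.
- tape: bystander: a tape measure, 75 x 75 x 36 mm, origin under it.
- offcut: bystander: a pine offcut, 150 x 70 x 28 mm, origin under it.
- mount: the same plate; origin 4 mm lower. A leg set on it rests with its lugs on the ridges, collar 8 to 14 mm above the plate. Turned backward (counter-clockwise from above, 120 degrees at most) it rides up to 14 mm, then drops to 8 mm; turned forward (clockwise) from there it comes down to the plate in about 160 degrees and is tight by 190. The thread holds it when let go. Plate and stool are fixed.
- leg: the same leg; origin at the centre of its lower end. The collar is hollow from below (44 mm bore, 22.5 mm deep) with three thread lugs 120 degrees apart reaching in to 36 mm across, their underside 2 mm above the collar's lower edge. A 36 mm black glide pad ends it at 120 mm. Where the thread starts lie is not marked: feel for them.

How it is judged:
By the outcome, as a careful person would: the job done as asked, in the order asked, and still so for the second after the job is handed in, with the robot touching nothing.
It also fails if it takes over 64 s, if anything falls off the work surface, if the arm or the gripper's body presses on something with over 40 N, if the wrist force passes 120 N, or if a joint passes its speed limit or range.

### The arm

A 7-joint arm with a two-finger parallel gripper is mounted at the origin on the work surface. World frame = base frame: x ahead of the robot, y to its left, z up, the work surface at z = 0. Lengths are in mm, angles in rad, forces in N, time in s.
With the tool pointing down it reaches from about 400 to 875 mm from the base axis. Payload 4.4 kg.
Tool frame: the origin (TCP) lies at the very end of the fingers, on their centre line; the grasp point (between the pads) lies 19 mm behind it; z points along the fingers, y is the line along which they close (so a half turn about z gives the same grasp; the last joint's range is limited). The gripper opens to 85 mm and grips with 20 to 120 N. Pads are 22 mm wide; open, the fingers measure 114 mm over their backs; the gripper's body (76 mm by 85 mm) begins 54 mm behind the grasp point. The pads swing forward as they close: fully open they stand 13 mm farther back than shut.
Start: joints at [-1.222, 0.628, 0.038, 1.517, -0.027, 0.996, -0.02], TCP at [261.933, 594.902, 231.313] pointing down, gripper open.
Joint ranges: [-3.06, 3.06], [-0.37, 2.12], [-1.25, 1.32], [0.18, 2.47], [-1.1, 4.24], [0.23, 1.98], [-2.94, 2.94]. Speed limits (rad/s): [2.57, 2.57, 3.14, 3.14, 3.14, 3.14, 3.14].

### API

Orientations are given as [roll, pitch, yaw] about the fixed x, y, z axes, in that order (R = Rz(yaw) Ry(pitch) Rx(roll)).
In Python, from cell import read_state, get_image, camera_info, finish_job gives the robot as it stands.
- The arm moves only by the tool play_rows, never from a script. Its argument "deltas" is one flat list of numbers, 7 for each row, row after row: the shift along the tool's x, y, z in mm, then the turn, a rotation vector about the tool's x, y, z in rad, then the opening, from 0 (shut) to 1 (fully open). In form: [dx, dy, dz, ax, ay, az, grip, dx, dy, dz, ax, ay, az, grip, ...]. A call has 1 to 10 rows; each row is the pose to reach, as a shift and turn from the pose commanded when the call began, along the tool's axes at that moment; what a row does not reach only later rows make up. A row lasts 1/8 s, in which the tool goes at most 62.5 mm and 10.7 degrees, less where a joint would pass 70% of its speed; a pose out of reach is approached as far as the arm can. A call with a gripper value outside its range is refused whole. The fingers move at their own pace and stop on an object; the grip force is fixed at half the most. Time passes only in rows, so rows that repeat a pose let the fingers close. It gives the time, the measured TCP pose, the force, the opening and the grip force at its end, in the units of the state.
- read_state(): the state, without advancing time (a new reading comes with each control period).
- get_image(name): name is "scene" or "side" or "wrist"; returns the picture (420x560x3 uint8, red, green, blue); there is no depth.
- camera_info(name): a dict with "fx", "fy", "cx", "cy" (pixels), "T" (4x4, takes a point from camera to world coordinates). Camera axes: x right, y down, z forward; pixel columns grow to the right and rows downward; lengths in mm; the calibration is good to about 2 mm. The wrist camera is an equidistant fisheye: a pixel r from the principal point sees the ray r / f radians off the axis. A picture is of the moment at which its call begins: read the wrist's pose just before it. camera_info takes no time and is no camera call; for the wrist camera it gives the pose at the moment of the call.
- finish_job(): hands the job in; it is judged then, once.
The state is a dict: "clock": time; "qpos": joint angles; "qd": joint speeds; "tau": joint torques, N m; "eef_pos": TCP position; "tool_rot": TCP orientation; "force": force on the tool from outside, world axes, zero at the start; "torque": the same for the moment, N m; "width": finger opening in mm; "gripper_force": force on a finger pad.
Only numpy, scipy, OpenCV 4.12 (cv2) and the standard library are available. Lean on these libraries where they do the work, as an engineer would, in place of code of your own. Each camera call takes 0.05 s, during which the arm holds its last target. There are 200 camera calls.

## Working session

There is one attempt and no reset: what is moved stays moved. The work goes in short steps, Python scripts to look and compute and a tool call to move; the robot and the scene stay as the last step left them, time stands still between calls to the robot, and variables do not carry over. Pictures are saved under pics/ and viewed, at most 10 in all, crops included, and the job is handed in when it is done.

Besides the shell and the picture viewer there is one more tool, called after "Call:" as a command line: name --argument value ..., lists and objects as JSON in quotes. play_rows: Moves the arm, as the interface text tells. Its arguments: {"type":"object","properties":{"deltas":{"type":"array"}},"required":["deltas"]}

```bash
mkdir -p pics; python3 - <<'E'
from cell import *
import cv2
print(read_state())
for n in("scene","side","wrist"):
    ci=camera_info(n); print(n,{k:(v if k!='T' else v) for k,v in ci.items()})
    cv2.imwrite(f"pics/{n}0.png",get_image(n)[:,:,::-1])
E
```

```text
{'clock': 0.0, 'qpos': array([-1.22179089,  0.62938803,  0.03842309,  1.51839193, -0.02698247,
        0.99626134, -0.01999496]), 'qd': array([-0.00080402, -0.00015776,  0.00238981, -0.00103077, -0.00141924,
       -0.00112387, -0.00018663]), 'tau': array([-2.40579857e-04, -5.63406122e+01,  1.22610636e+00, -1.93446869e+01,
        1.09899009e-02,  1.05933941e-02,  1.55421350e-06]), 'eef_pos': array([261.67241927, 594.313457  , 230.35392194]), 'tool_rot': array([-3.13966184e+00,  3.16019790e-05,  2.72681654e+00]), 'force': array([0.62163481, 0.30781969, 0.13042649]), 'torque': array([0.00693756, 0.03266264, 0.01787827]), 'gripper_force': 0.0, 'width': 85.34722597242407}
scene {'fx': 443.0580693166703, 'fy': 443.0580693166703, 'cx': 288.27196508002396, 'cy': 206.67796720225923, 'T': array([[ 3.64163425e-01,  6.60439334e-01, -6.56661926e-01,
         1.43360591e+03],
       [ 9.31332378e-01, -2.59932322e-01,  2.55059190e-01,
        -3.33337142e+02],
       [-2.23653773e-03, -7.04453741e-01, -7.09746380e-01,
         1.03907276e+03],
       [ 0.00000000e+00,  0.00000000e+00,  0.00000000
[... 247 characters left out ...]
06631e-01, -4.88802213e-01,  6.61719432e-01,
        -7.91087855e+02],
       [-1.37964198e-02, -7.98569586e-01, -6.01744361e-01,
         8.03711513e+02],
       [ 0.00000000e+00,  0.00000000e+00,  0.00000000e+00,
         1.00000000e+00]])}
wrist {'fx': 325.19226210127806, 'fy': 325.19226210127806, 'cx': 281.83503080033597, 'cy': 210.94627522152692, 'T': array([[ 4.02050497e-01,  8.83185282e-01,  2.41535000e-01,
         1.99932099e+02],
       [ 9.15613480e-01, -3.87026449e-01, -1.08915026e-01,
         6.22145148e+02],
       [-2.71171458e-03,  2.64942043e-01, -9.64260525e-01,
         3.72235575e+02],
       [ 0.00000000e+00,  0.00000000e+00,  0.00000000e+00,
         1.00000000e+00]])}
```

View pics/scene0.png

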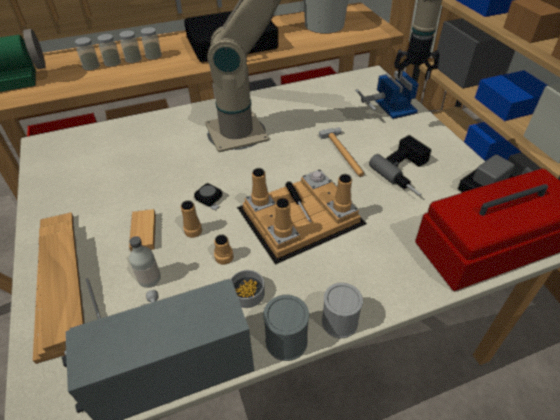

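View pics/side0.png

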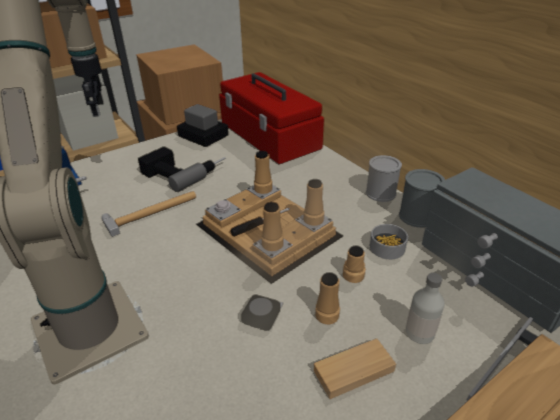

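The scene view shows the long leg at about (190,218), the short leg at (222,248) and the bare plate at (319,178). In the side view they are at (328,300), (355,264) and (222,208). I'll enlarge these for accurate pixels.

```bash
python3 - <<'E'
import cv2,numpy as np
s=cv2.imread("pics/scene0.png");d=cv2.imread("pics/side0.png")
def c(im,u,v,w,h,k): return cv2.resize(im[v:v+h,u:u+w],None,fx=k,fy=k,interpolation=cv2.INTER_CUBIC)
a=np.hstack([c(s,170,190,80,60,5),c(s,285,155,80,60,5)])
b=np.hstack([c(d,300,265,80,60,5),c(d,190,180,80,60,5)])
cv2.imwrite("pics/crop.png",np.vstack([a,b]))
E
```

```text
(no output)
```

View pics/crop.png

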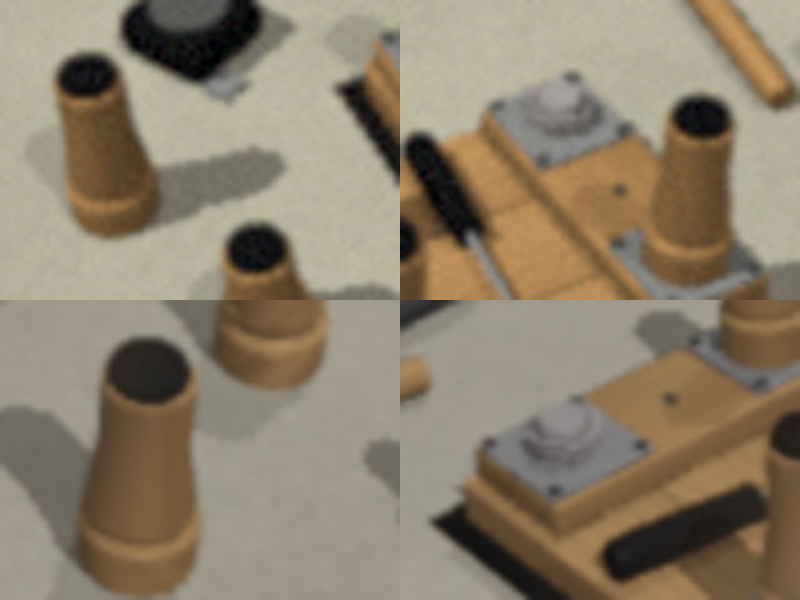

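The crop shows the long leg's pad top at scene (187.5,205) and side (329.5,279). The plate centre is at scene (316.4,179.4) and side (223.2,209), and the boss top at scene (318.4,173) and side (224.4,203).

```bash
cat > h.py <<'E'
import numpy as np,cv2
from cell import *
def ray(ci,u,v):
    T=ci["T"];d=np.array([(u-ci["cx"])/ci["fx"],(v-ci["cy"])/ci["fy"],1.]);d=T[:3,:3]@d
    return T[:3,3],d/np.linalg.norm(d)
def wray(ci,u,v):
    T=ci["T"];p=np.array([u-ci["cx"],v-ci["cy"]]);r=np.hypot(*p);th=r/ci["fx"]
    d=np.r_[p/max(r,1e-9)*np.sin(th),np.cos(th)];return T[:3,3],T[:3,:3]@d
def wproj(ci,P):
    q=np.linalg.inv(ci["T"])@np.r_[P,1];r=np.hypot(q[0],q[1]);th=np.arctan2(r,q[2])
    return np.array([ci["cx"],ci["cy"]])+ci["fx"]*th*q[:2]/r
def tri(rs):
    A=sum(np.eye(3)-np.outer(d,d) for c,d in rs);b=sum((np.eye(3)-np.outer(d,d))@c for c,d in rs)
    x=np.linalg.solve(A,b);return x,[np.linalg.norm((np.eye(3)-np.outer(d,d))@(x-c)) for c,d in rs]
E
python3 - <<'E'
from h import *
S,D=camera_info("scene"),camera_info("side")
for n,a,b in [("leg top",(187.2,204.6),(329.2,278.6)),("leg bottom c",(192,231.5),(327.5,316)),("plate",(316.2,179.2),(223,208.8)),("boss",(318.2,172.8),(224.2,202.8)),("short top",(220.9,239.3),(355.5,251)),
 ("fit a",(345.2,178.4),(262.5,155)),("fit b",(283,203),(316,184)),("fit c",(259,172.5),(271,208))]:
    print(n,tri([ray(S,*a),ray(D,*b)]))
for u,v in [(97,115),(172,78),(225,130),(145,160)]:
    c,d=ray(S,285+u/5-.4,155+v/5-.4); print(c+d*(58-c[2])/d[2])
from scipy.spatial.transform import Rotation as R
print(R.from_euler('xyz',read_state()["tool_rot"]).as_matrix())
E
```

```text
leg top (array([ 459.34947923, -275.53999899,  113.49852715]), [np.float64(0.39271246221652134), np.float64(0.3927124622165832)])
leg bottom c (array([ 459.5432719 , -279.38563591,   -3.92324616]), [np.float64(0.9422184941627088), np.float64(0.9422184941627701)])
plate (array([433.45443865, 156.65026599,  53.28342382]), [np.float64(1.8403457222573383), np.float64(1.8403457222574398)])
boss (array([436.43058689, 158.32441457,  77.02597702]), [np.float64(3.718288186938093), np.float64(3.718288186938141)])
short top (array([ 595.50130571, -213.62751767,   77.89246276]), [np.float64(0.7152179807319743), np.float64(0.7152179807319726)])
fit a (array([582.80869137, 176.86993611, 170.35640153]), [np.float64(0.8788489979271094), np.float64(0.8788489979269912)])
fit b (array([612.20863224, -30.95544728, 170.17579831]), [np.float64(1.5356710445804729), np.float64(1.5356710445803345)])
fit c (array([461.00430897, -49.67532239, 167.69399255]), [np.float64(0.39197757597289073), np.float64(0.39197757597280947)])
[417.80945654 117.84882937  58.        ]
[401.54762887 179.92516544  58.        ]
[462.69712281 190.93415738  58.        ]
[470.15561828 129.85466018  58.        ]
[[-9.15192478e-01  4.03016611e-01 -5.83599994e-04]
 [ 4.03017033e-01  9.15191545e-01 -1.30641167e-03]
 [ 7.60017599e-06 -1.43081887e-03 -9.99998976e-01]]
```

Call:
play_rows --deltas '[-20, -20, -10, 0, 0, 0.05, 1, -60, -60, -20, 0, 0, 0.15, 1, -100, -100, -30, 0, 0, 0.25, 1, -140, -140, -40, 0, 0, 0.35, 1, -180, -180, -50, 0, 0, 0.45, 1, -220, -220, -50, 0, 0, 0.55, 1, -260, -260, -50, 0, 0, 0.65, 1, -300, -300, -50, 0, 0, 0.75, 1, -333, -332, -50, 0, 0, 0.8, 1, -333, -332, -50, 0, 0, 0.8, 1]'

```text
clock: 1.4
eef_pos: [434.0, 153.0, 281.5]
tool_rot: [3.141, 0.002, 1.919]
force: [0.2, 1.0, -0.4]
width: 85.5
gripper_force: 0.0
```

```bash
python3 - <<'E'
from h import *
s=read_state();print(s["clock"],s["qpos"],s["eef_pos"],s["tool_rot"],s["qd"].round(3))
ci=camera_info("wrist");np.save("w1.npy",ci["T"])
im=get_image("wrist");cv2.imwrite("pics/w1.png",im[:,:,::-1])
print(wproj(ci,[432,157,58]),wproj(ci,[432,157,79]),ci["T"].round(3).tolist())
E
```

```text
1.4 [-0.65894458  0.30606502  0.33804406  1.96278714 -0.12670115  0.89286928
  0.09264465] [433.95822976 152.99074278 281.45396846] [3.14146438e+00 1.51559471e-03 1.91924704e+00] [-0.051  0.009 -0.074 -0.008 -0.029  0.002 -0.017]
[281.7960259  179.00952277] [281.78675664 182.35165434] [[0.94, 0.33, 0.091, 410.433], [0.342, -0.905, -0.251, 216.689], [-0.0, 0.267, -0.964, 423.124], [0.0, 0.0, 0.0, 1.0]]
```

View pics/w1.png

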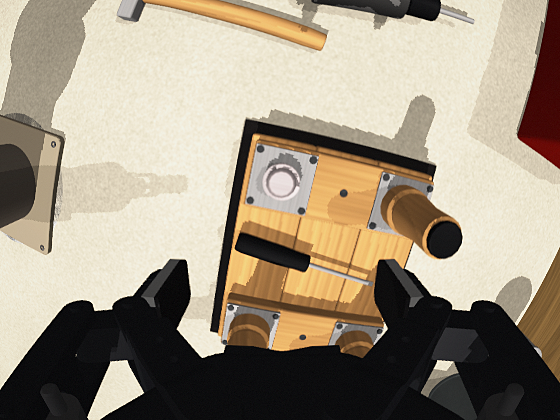

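The wrist view shows the boss at (282,180). I predicted (281.8,179) from the first measurement, so the mount estimate of (432,157,58) holds. Next I'll go to the leg.

Call:
play_rows --deltas '[-25, -8, 0, 0, 0, 0, 1, -75, -22, 0, 0, 0, 0, 1, -125, -37, 0, 0, 0, 0, 1, -175, -52, 0, 0, 0, 0, 1, -225, -67, 0, 0, 0, 0, 1, -275, -82, 0, 0, 0, 0, 1, -325, -97, 10, 0, 0, 0, 1, -375, -112, 30, 0, 0, 0, 1, -413, -123, 60, 0, 0, 0, 1, -413, -123, 60, 0, 0, 0, 1]'

```text
clock: 2.7
eef_pos: [460.5, -274.2, 218.9]
tool_rot: [-3.138, -0.002, 1.924]
force: [-0.2, 0.1, -0.5]
width: 85.6
gripper_force: 0.0
```

```bash
python3 - <<'E'
from h import *
ci=camera_info("wrist");ci["T"]=np.load("w1.npy")
for z,u,v in [(58,281,180),(79,283,181)]:
    c,d=wray(ci,u,v);print(c+d*(z-c[2])/d[2])
s=read_state();print(s["clock"],s["qpos"],s["eef_pos"],s["tool_rot"])
ci=camera_info("wrist");np.save("w2.npy",ci["T"])
im=get_image("wrist");cv2.imwrite("pics/w2.png",im[:,:,::-1])
print(wproj(ci,[459.5,-277,120]),wproj(ci,[459.5,-277,0]))
E
```

```text
[431.54097417 155.61266487  58.        ]
[432.71787099 158.83482029  79.        ]
2.7 [ 0.2098214   0.5112016   0.40805778  1.85491918 -0.26344494  0.83270683
  1.10415524] [ 460.50296284 -274.1766333   218.93227662] [-3.13800108e+00 -2.22107144e-03  1.92424974e+00]
[280.3361732  215.83312771] [281.24846916 186.28652457]
```

View pics/w2.png

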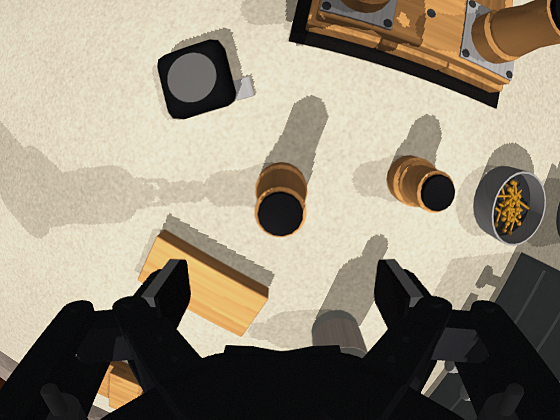

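```bash
python3 - <<'E'
from h import *
for i in range(2):
    s=read_state();print(s["clock"],s["qd"].round(4),s["eef_pos"],s["tool_rot"]); get_image("wrist")
ci=camera_info("wrist");c,d=wray(ci,280,214);print(c+d*(120-c[2])/d[2])
E
```

```text
2.75 [-0.0386 -0.0388 -0.0161  0.001  -0.0036  0.0085 -0.0046] [ 461.3919013  -272.28423686  219.94516205] [-3.13986309e+00 -2.59269018e-03  1.92666944e+00]
2.8 [-0.0248 -0.0273 -0.0028 -0.0002  0.0009 -0.0004  0.0026] [ 462.06301335 -271.33320426  220.74905364] [-3.14133246e+00 -2.10256499e-03  1.92854820e+00]
[ 461.3490383  -273.11345679  120.        ]
```

The pad is at (280,214), 2 px from the prediction, which puts the leg axis at about (459,-275.8). I'll descend to TCP z ≈ 70.

Call:
play_rows --deltas '[-3.5, -4.5, 20, 0, 0, 0, 1, -3.5, -4.5, 60, 0, 0, 0, 1, -3.5, -4.5, 100, 0, 0, 0, 1, -3.5, -4.5, 130, 0, 0, 0, 1, -3.5, -4.5, 145, 0, 0, 0, 1, -3.5, -4.5, 151, 0, 0, 0, 1, -3.5, -4.5, 151, 0, 0, 0, 1, -3.5, -4.5, 151, 0, 0, 0, 1]'

```text
clock: 3.85
eef_pos: [459.2, -278.3, 71.3]
tool_rot: [3.14, 0.001, 1.927]
force: [-0.9, 0.1, -0.1]
width: 85.3
gripper_force: 0.0
```

```bash
python3 - <<'E'
from h import *
s=read_state();print(s["clock"],s["qd"].round(4),s["eef_pos"],s["tool_rot"],s["force"])
ci=camera_info("wrist");im=get_image("wrist");cv2.imwrite("pics/w3.png",im[:,:,::-1])
print(wproj(ci,[459.2,-275.8,120]),wproj(ci,[459.2,-275.8,90]))
E
```

```text
3.85 [ 0.0041  0.0009 -0.0003  0.0026 -0.0017 -0.      0.0002] [ 459.24590391 -278.28319801   71.30149733] [3.14029729e+00 1.42359449e-03 1.92688102e+00] [-0.86293035  0.14400582 -0.09913734]
[285.37403478 322.74543486] [284.63768819 282.30603131]
```

View pics/w3.png

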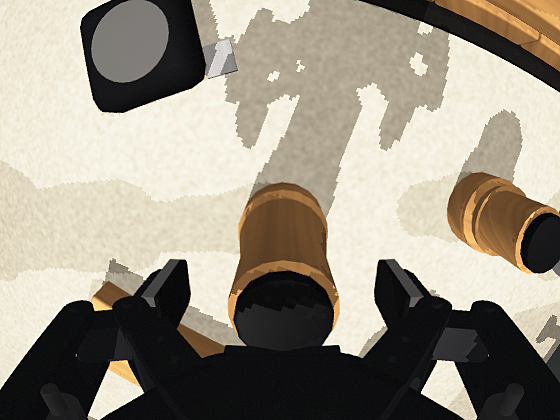

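The leg is centred between the fingers, with the pad at about (284,322) as predicted. I'll shift 2 mm along tool x and close.

Call:
play_rows --deltas '[2, 0, 0, 0, 0, 0, 1, 2, 0, 0, 0, 0, 0, 0.5, 2, 0, 0, 0, 0, 0, 0.2, 2, 0, 0, 0, 0, 0, 0, 2, 0, 0, 0, 0, 0, 0, 2, 0, 0, 0, 0, 0, 0, 2, 0, 0, 0, 0, 0, 0, 2, 0, 0, 0, 0, 0, 0]'

```text
clock: 4.9
eef_pos: [458.0, -276.2, 70.5]
tool_rot: [3.141, 0.0, 1.927]
force: [0.2, 0.9, 5.6]
width: 41.0
gripper_force: 60.0
```

Call:
play_rows --deltas '[0, 0, -5, 0, 0, 0, 0, 0, 0, -20, 0, 0, 0, 0, 0, 0, -55, 0, 0, 0, 0, 0, 0, -95, 0, 0, 0, 0, 0, 0, -135, 0, 0, 0, 0, 0, 0, -175, 0, 0, 0, 0, 0, 0, -205, 0, 0, 0, 0, 0, 0, -215, 0, 0, 0, 0, 0, 0, -215, 0, 0, 0, 0]'

```text
clock: 6.02
eef_pos: [457.6, -275.9, 285.4]
tool_rot: [3.141, 0.0, 1.927]
force: [0.2, 0.8, -2.4]
width: 40.6
gripper_force: 61.1
```

Call:
play_rows --deltas '[25, 8, 0, 0, 0, 0, 0, 70, 22, 0, 0, 0, 0, 0, 115, 36, 0, 0, 0, 0, 0, 165, 51, 0, 0, 0, 0, 0, 215, 66, 0, 0, 0, 0, 0, 265, 82, 0, 0, 0, 0, 0, 315, 97, 0, 0, 0, 0, 0, 360, 111, 0, 0, 0, 0, 0, 395, 122, 0, 0, 0, 0, 0, 414, 127.5, 0, 0, 0, 0, 0]'

```text
clock: 7.28
eef_pos: [431.6, 158.4, 283.6]
tool_rot: [-3.138, -0.0, 1.93]
force: [-0.2, -0.0, -1.8]
width: 41.0
gripper_force: 61.1
```

Call:
play_rows --deltas '[0, 0, 10, 0, 0, 0, 0, 0, 0, 35, 0, 0, 0, 0, 0, 0, 60, 0, 0, 0, 0, 0, 0, 75, 0, 0, 0, 0, 0, 0, 75, 0, 0, 0, 0, 0, 0, 75, 0, 0, 0, 0]'

```text
clock: 8.02
eef_pos: [433.2, 155.5, 210.2]
tool_rot: [-3.141, 0.0, 1.925]
force: [-0.9, -0.6, -1.6]
width: 41.2
gripper_force: 61.0
```

```bash
python3 - <<'E'
from h import *
s=read_state();print(s["clock"],s["qpos"],s["eef_pos"],s["tool_rot"],s["force"],s["torque"])
ci=camera_info("wrist");T1=ci["T"];im=get_image("wrist")
print(wproj(ci,[432.5,157,58]),wproj(ci,[432.5,157,79]))
a=get_image("scene");b=get_image("side")
k=lambda im,u,v,w,h,f:cv2.resize(im[v:v+h,u:u+w],None,fx=f,fy=f,interpolation=cv2.INTER_CUBIC)
top=np.hstack([k(a,270,110,100,100,3),k(b,170,130,100,100,3)])
wr=cv2.resize(im[60:300,80:500],(600,343))
cv2.imwrite("pics/w4.png",np.vstack([wr,top])[:,:,::-1][:600]); print(wr.shape,top.shape)
E
```

```text
8.025 [-0.63767507  0.40813405  0.31803466  2.05698631 -0.19216635  0.70445278
  0.1576507 ] [433.17320781 155.48182718 210.23335375] [-3.14117683e+00  4.23269170e-04  1.92544340e+00] [-0.85145674 -0.5573173  -1.5625473 ] [ 0.00465058 -0.04373316 -0.05052488]
[282.25486018 195.30941884] [282.2621522  200.64315848]
(343, 600, 3) (300, 600, 3)
```

View pics/w4.png

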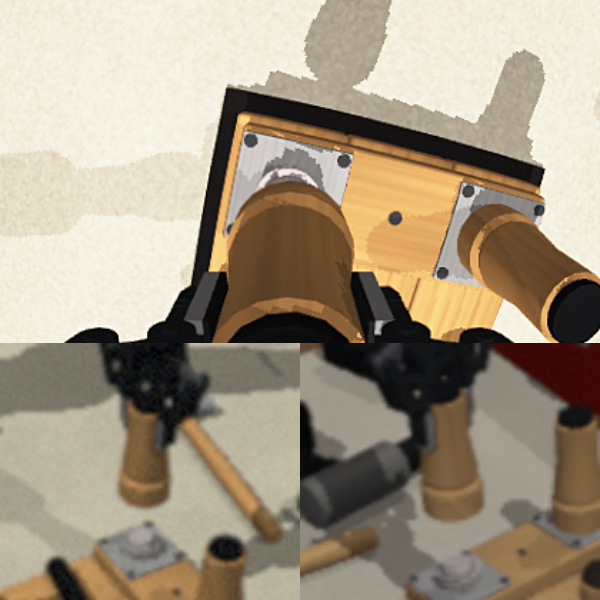

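```bash
python3 - <<'E'
from h import *
ci=camera_info("wrist");cur=ci["T"].copy();ci["T"]=np.load("w1.npy")
def at(u,v,z):
    c,d=wray(ci,u,v);return c+d*(z-c[2])/d[2]
s1=np.array([at(u,v,58) for u,v in [(259,149),(314,160),(302,211),(249,200)]]);m=s1.mean(0);print(s1,m)
ci["T"]=cur
for (x,y),k in zip([(250,140),(343,160)],[0,1]): print(at(80+x*.7,60+y*.7,58)-(s1[k]-m))
def pr(n,P):
    c=camera_info(n);q=np.linalg.inv(c["T"])@np.r_[P,1];return q[0]/q[2]*c["fx"]+c["cx"],q[1]/q[2]*c["fy"]+c["cy"]
for n in("scene","side"): print(n,pr(n,[433.2,155.5,138]),pr(n,[432.5,157,79]),pr(n,[432.5,157,58]))
E
```

```text
[[396.21253416 180.54305993  58.        ]
 [458.63357262 190.10315218  58.        ]
 [467.07735169 129.58419309  58.        ]
 [404.70113098 120.92251995  58.        ]] [431.65614736 155.28823129  58.        ]
[433.05828243 156.55776304  58.        ]
[430.88809389 155.74756915  58.        ]
scene (np.float64(317.2576528645918), np.float64(158.97598330769148)) (np.float64(316.7974205068425), np.float64(172.6896074994987)) (np.float64(316.5239807705334), np.float64(177.46451968451782))
side (np.float64(220.77652665896028), np.float64(184.3254066673357)) (np.float64(222.25539568220842), np.float64(201.9139178944129)) (np.float64(222.93054419176332), np.float64(207.9932252193091))
```

The leg hangs over the boss to within about 1 mm. I'll descend to just above the nose, then go slowly.

Call:
play_rows --deltas '[1, 0, 10, 0, 0, 0, 0, 1, 0, 35, 0, 0, 0, 0, 1, 0, 52, 0, 0, 0, 0, 1, 0, 57, 0, 0, 0, 0, 1, 0, 59, 0, 0, 0, 0, 1, 0, 60.5, 0, 0, 0, 0, 1, 0, 62, 0, 0, 0, 0, 1, 0, 63.5, 0, 0, 0, 0, 1, 0, 65, 0, 0, 0, 0]'

```text
clock: 9.3
eef_pos: [432.8, 157.4, 145.4]
tool_rot: [3.141, -0.0, 1.927]
force: [-1.3, -0.6, -2.6]
width: 40.9
gripper_force: 61.1
```

Call:
play_rows --deltas '[0, 0, 1, 0, 0, 0, 0, 0, 0, 2, 0, 0, 0, 0, 0, 0, 3, 0, 0, 0, 0, 0, 0, 4, 0, 0, 0, 0, 0, 0, 4, 0, 0, 0, 0]'

```text
clock: 9.93
eef_pos: [432.3, 157.2, 141.1]
tool_rot: [-3.141, -0.0, 1.927]
force: [-0.3, -0.3, -2.0]
width: 40.9
gripper_force: 61.0
```

Call:
play_rows --deltas '[0, 0, 1, 0, 0, 0, 0, 0, 0, 2, 0, 0, 0, 0, 0, 0, 3, 0, 0, 0, 0, 0, 0, 3, 0, 0, 0, 0]'

```text
clock: 10.42
eef_pos: [432.5, 157.3, 139.6]
tool_rot: [-3.142, -0.001, 1.927]
force: [-4.8, -1.8, 17.8]
width: 40.8
gripper_force: 63.2
```

Call:
play_rows --deltas '[0, 0, -0.8, 0, 0, -0.13, 0, 0, 0, -1.2, 0, 0, -0.26, 0, 0, 0, -1.5, 0, 0, -0.39, 0, 0, 0, -1.9, 0, 0, -0.52, 0, 0, 0, -2.2, 0, 0, -0.65, 0, 0, 0, -2.2, 0, 0, -0.65, 0]'

```text
clock: 11.18
eef_pos: [431.6, 156.4, 141.6]
tool_rot: [-3.14, -0.001, 2.577]
force: [-4.4, -2.6, 14.7]
width: 40.5
gripper_force: 62.4
```

Call:
play_rows --deltas '[0, 0, -0.3, 0, 0, -0.1, 0, 0, 0, -0.6, 0, 0, -0.2, 0, 0, 0, -0.9, 0, 0, -0.3, 0, 0, 0, -0.9, 0, 0, -0.3, 0]'

```text
clock: 11.68
eef_pos: [430.8, 156.4, 141.7]
tool_rot: [-3.139, -0.003, 2.877]
force: [-4.6, -1.5, 8.3]
width: 40.7
gripper_force: 61.8
```

Call:
play_rows --deltas '[0, 0, 0, 0, 0, -0.08, 0, 0, 0, 0, 0, 0, -0.16, 0, 0, 0, 0, 0, 0, -0.16, 0]'

```text
clock: 12.05
eef_pos: [431.8, 156.0, 141.1]
tool_rot: [-3.14, -0.002, 3.035]
force: [-2.0, -3.2, -0.7]
width: 41.0
gripper_force: 61.0
```

The force has vanished, which suggests the lugs passed the ridge ends. I'll lower to confirm the drop.

Call:
play_rows --deltas '[0, 0, 1.2, 0, 0, 0, 0, 0, 0, 2.4, 0, 0, 0, 0, 0, 0, 3.4, 0, 0, 0, 0, 0, 0, 3.4, 0, 0, 0, 0]'

```text
clock: 12.55
eef_pos: [432.0, 156.0, 137.7]
tool_rot: [-3.139, -0.002, 3.035]
force: [-2.2, -5.4, -0.1]
width: 40.6
gripper_force: 61.3
```

Call:
play_rows --deltas '[0, 0, 1, 0, 0, 0, 0, 0, 0, 2, 0, 0, 0, 0, 0, 0, 2.5, 0, 0, 0, 0, 0, 0, 2.5, 0, 0, 0, 0]'

```text
clock: 13.05
eef_pos: [432.3, 156.1, 136.9]
tool_rot: [-3.14, -0.0, 3.035]
force: [-5.1, -6.4, 19.5]
width: 41.1
gripper_force: 63.1
```

It rests at 136.9, collar about 8 mm up, so it is in the start of the thread. Now I'll screw forward.

Call:
play_rows --deltas '[0, 0, -0.3, 0, 0, 0.14, 0, 0, 0, 0.1, 0, 0, 0.28, 0, 0, 0, 0.5, 0, 0, 0.42, 0, 0, 0, 0.9, 0, 0, 0.56, 0, 0, 0, 1.3, 0, 0, 0.7, 0, 0, 0, 1.3, 0, 0, 0.7, 0]'

```text
clock: 13.8
eef_pos: [432.2, 156.3, 134.9]
tool_rot: [-3.14, 0.0, 2.334]
force: [-4.5, -5.2, 12.1]
width: 40.7
gripper_force: 62.2
```

Call:
play_rows --deltas '[0, 0, 0.4, 0, 0, 0.14, 0, 0, 0, 0.8, 0, 0, 0.28, 0, 0, 0, 1.2, 0, 0, 0.42, 0, 0, 0, 1.6, 0, 0, 0.56, 0, 0, 0, 2.0, 0, 0, 0.7, 0, 0, 0, 2.4, 0, 0, 0.84, 0, 0, 0, 2.8, 0, 0, 0.98, 0, 0, 0, 3.2, 0, 0, 1.12, 0, 0, 0, 3.6, 0, 0, 1.26, 0, 0, 0, 4.0, 0, 0, 1.4, 0]'

```text
clock: 15.05
eef_pos: [434.5, 157.4, 131.0]
tool_rot: [3.138, -0.003, 0.932]
force: [-1.2, -2.7, 5.4]
width: 40.5
gripper_force: 61.9
```

```bash
python3 - <<'E'
from h import *
s=read_state();print(s["qpos"],s["eef_pos"],s["tool_rot"],s["force"],s["torque"])
E
```

```text
[-0.7732781   0.58889876  0.53501317  2.13831439 -0.56935207  0.55098801
 -0.45611261] [434.52255843 157.40853125 131.03281143] [ 3.13846813e+00 -2.66757048e-03  9.31986731e-01] [-1.21752921 -2.73500277  5.36069663] [-0.91799617  0.46407237  0.08181071]
```

Call:
play_rows --deltas '[0, 0, 0.4, 0, 0, 0.14, 0, 0, 0, 0.8, 0, 0, 0.28, 0, 0, 0, 1.2, 0, 0, 0.42, 0, 0, 0, 1.6, 0, 0, 0.56, 0, 0, 0, 2.0, 0, 0, 0.7, 0, 0, 0, 2.0, 0, 0, 0.7, 0]'

```text
clock: 15.8
eef_pos: [435.1, 157.1, 128.9]
tool_rot: [3.139, -0.005, 0.235]
force: [-0.3, -2.9, 6.3]
width: 40.8
gripper_force: 62.3
```

```bash
python3 - <<'E'
from h import *
s=read_state();print(s["eef_pos"],s["tool_rot"],s["force"],s["torque"])
E
```

```text
[435.10492475 157.0588373  128.94596733] [ 3.13924268 -0.00483228  0.23530258] [-0.25178316 -2.88269327  6.28126191] [-0.83743133  0.30588169 -0.07835408]
```

Call:
play_rows --deltas '[0, 0, 0.3, 0, 0, 0.1, 0, 0, 0, 0.5, 0, 0, 0.2, 0, 0, 0, 0.6, 0, 0, 0.3, 0, 0, 0, 0.6, 0, 0, 0.3, 0]'

```text
clock: 16.3
eef_pos: [434.5, 157.1, 128.5]
tool_rot: [3.141, -0.004, -0.064]
force: [-2.0, -3.6, 8.1]
width: 40.5
gripper_force: 62.3
```

```bash
python3 - <<'E'
from h import *
s=read_state();print(s["eef_pos"],s["tool_rot"],s["force"],s["torque"])
E
```

```text
[434.52978956 157.0716398  128.49399881] [ 3.14119514 -0.00416517 -0.06437994] [-1.97388876 -3.55435078  8.11199687] [-0.57793546  0.66495055 -0.15749139]
```

Call:
play_rows --deltas '[0, 0, 0, 0, 0, 0.1, 0, 0, 0, 0, 0, 0, 0.2, 0, 0, 0, 0, 0, 0, 0.3, 0, 0, 0, 0, 0, 0, 0.3, 0]'

```text
clock: 16.8
eef_pos: [434.6, 156.5, 128.5]
tool_rot: [-3.142, -0.005, -0.365]
force: [-2.5, -4.0, 8.2]
width: 40.7
gripper_force: 62.4
```

```bash
python3 - <<'E'
from h import *
s=read_state();print(s["qpos"],s["eef_pos"],s["tool_rot"],s["force"],s["torque"])
a=get_image("scene");b=get_image("side");w=get_image("wrist")
k=lambda im,u,v,w,h,f:cv2.resize(im[v:v+h,u:u+w],None,fx=f,fy=f,interpolation=cv2.INTER_CUBIC)
cv2.imwrite("pics/w5.png",np.vstack([np.hstack([k(a,280,130,80,60,5),k(b,190,160,80,60,5)]),np.hstack([k(w,200,140,160,120,2.5)]*2)])[:,:,::-1])
E
```

```text
[-0.98100214  0.71619729  0.89839384  2.1455609  -0.89742306  0.71309521
 -1.40150582] [434.63611388 156.54050036 128.50423751] [-3.1415612  -0.00472454 -0.36450823] [-2.48138012 -3.95863478  8.20703418] [-0.85448728  0.59984651 -0.15313903]
```

View pics/w5.png

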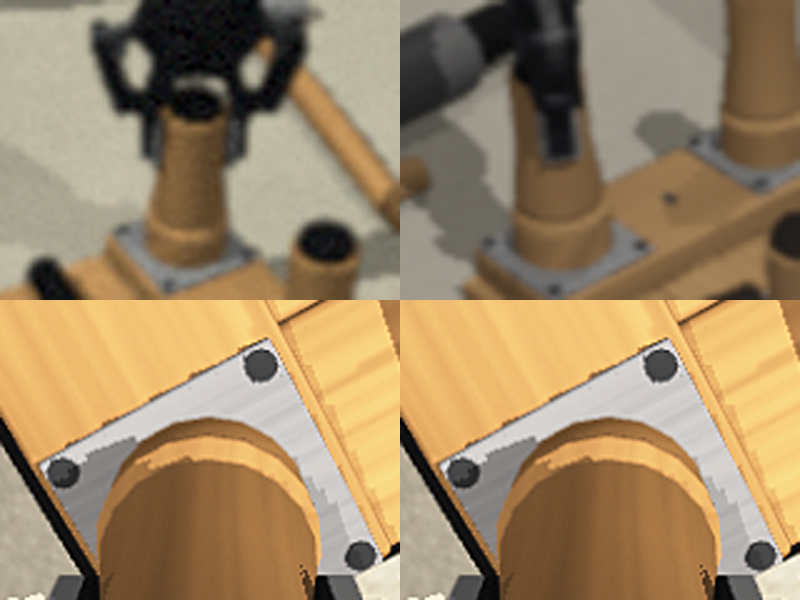

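The collar looks flush in all three views, and z = 128.5 matches a seated leg (58 + 70.5). I'll give one more nip to feel it tight.

Call:
play_rows --deltas '[0, 0, 0, 0, 0, 0.12, 0, 0, 0, 0, 0, 0, 0.24, 0, 0, 0, 0, 0, 0, 0.24, 0]'

```text
clock: 17.32
eef_pos: [434.5, 155.8, 128.4]
tool_rot: [-3.141, -0.005, -0.605]
force: [-1.2, -6.3, 7.2]
width: 41.1
gripper_force: 62.0
```

```bash
python3 - <<'E'
from h import *
s=read_state();print(s["eef_pos"],s["tool_rot"],s["force"],s["torque"],s["tau"][6])
E
```

```text
[434.53972759 155.8187782  128.41104699] [-3.14147748 -0.0053153  -0.60522648] [-1.21890726 -6.2558864   7.23383019] [-0.85146927  0.41440478 -0.24622643] 0.08158669341355562
```

Call:
play_rows --deltas '[0, 0, -1, 0, 0, 0, 0, 0, 0, -2.5, 0, 0, 0, 0, 0, 0, -2.5, 0, 0, 0, 0]'

```text
clock: 17.7
eef_pos: [434.2, 156.2, 128.7]
tool_rot: [3.139, -0.006, -0.604]
force: [3.7, -4.6, -21.2]
width: 40.6
gripper_force: 65.0
```

```bash
python3 - <<'E'
from h import *
s=read_state();print(s["eef_pos"],s["force"],s["torque"])
def pr(n,P):
    c=camera_info(n);q=np.linalg.inv(c["T"])@np.r_[P,1];return q[0]/q[2]*c["fx"]+c["cx"],q[1]/q[2]*c["fy"]+c["cy"]
for z in(178,186):print(pr("scene",[433,156.5,z]))
E
```

```text
[434.15030293 156.22892842 128.73094308] [  3.66724947  -4.61987112 -21.15847501] [-0.75633423 -1.09872317 -0.29420029]
(np.float64(318.08486892383553), np.float64(148.93100602839175))
(np.float64(318.2011599717771), np.float64(146.89506145236913))
```

The thread holds against a 20 N pull, and the pad row (150.6) also says it is fully down. I'll unload, release and retreat straight up.

Call:
play_rows --deltas '[0, 0, 1.7, 0, 0, 0, 0, 0, 0, 1.7, 0, 0, 0, 0, 0, 0, 1.7, 0, 0, 0, 0.4, 0, 0, 1.7, 0, 0, 0, 1, 0, 0, 1.7, 0, 0, 0, 1, 0, 0, 1.7, 0, 0, 0, 1, 0, 0, 1.7, 0, 0, 0, 1]'

```text
clock: 18.58
eef_pos: [433.0, 157.6, 128.5]
tool_rot: [-3.141, -0.0, -0.603]
force: [0.1, 0.1, 0.1]
width: 85.3
gripper_force: 0.0
```

Call:
play_rows --deltas '[0, 0, -10, 0, 0, 0, 1, 0, 0, -35, 0, 0, 0, 1, 0, 0, -70, 0, 0, 0, 1, 0, 0, -105, 0, 0, 0, 1, 0, 0, -130, 0, 0, 0, 1, 0, 0, -140, 0, 0, 0, 1, 0, 0, -140, 0, 0, 0, 1]'

```text
clock: 19.45
eef_pos: [432.7, 157.5, 268.6]
tool_rot: [-3.141, 0.0, -0.603]
force: [-0.7, -0.6, -0.5]
width: 85.7
gripper_force: 0.0
```

```bash
python3 - <<'E'
from h import *
s=read_state();print(s["clock"],s["eef_pos"],s["force"],s["width"])
a=get_image("scene");b=get_image("side")
k=lambda im,u,v,w,h,f:cv2.resize(im[v:v+h,u:u+w],None,fx=f,fy=f,interpolation=cv2.INTER_CUBIC)
cv2.imwrite("pics/w6.png",np.vstack([np.hstack([k(a,280,130,80,60,5),k(b,190,160,80,60,5)]),np.hstack([k(a,120,120,260,195,400/260),k(b,150,140,260,195,400/260)])])[:,:,::-1])
E
```

```text
19.45 [432.72395351 157.51993295 268.64287279] [-0.73474663 -0.55910567 -0.51367405] 85.71597442734388
```

View pics/w6.png

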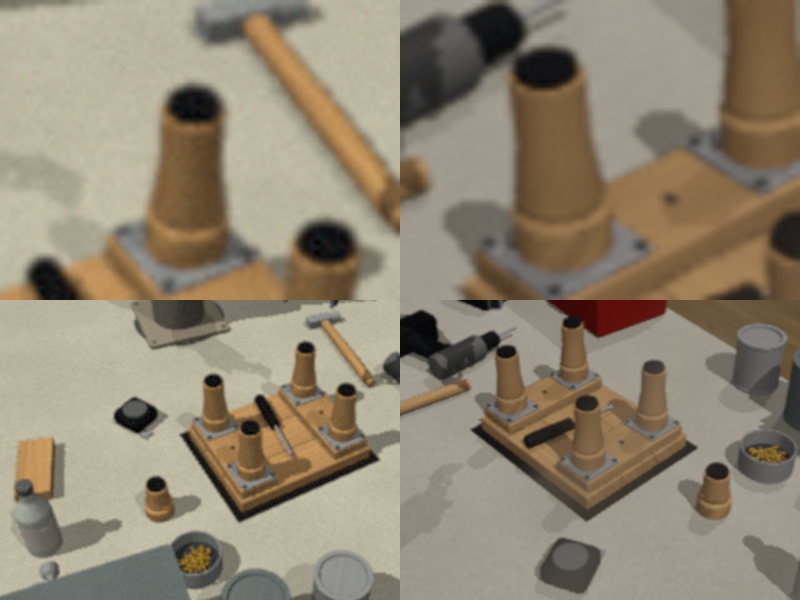

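The leg stands upright and flush like the other three, with the pad top at scene (319,151). The short leg and the bystanders are where they were.

```bash
python3 -c "from cell import *; print(finish_job())"
```

```text
the job is handed in; nothing more can be done
None
```

The 120 mm leg is screwed fully home on the bare mounting plate and let go; the job was handed in at about 19.5 s, with the short leg and everything else left in place.

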